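Check that the balance swings freely

ROBOT

A 7-joint arm with a two-finger parallel gripper is mounted at the origin on the work surface. World frame = base frame: x ahead of the robot, y to its left, z up, the work surface at z = 0. Lengths are in m, angles in rad, forces in N, time in s.
With the tool pointing down it reaches from about 0.4 to 0.85 m from the base axis. Payload 4.5 kg.
Tool frame: the origin (TCP) lies midway between the tips of the shut fingers; the grasp point (between the pads) lies 19 mm behind it; z points along the fingers, y is the direction in which the jaws open and shut (so a half turn about z gives the same grasp; the last joint's range is limited). The gripper opens to 88 mm and grips with 3 to 60 N. Pads are 18 mm wide; open, the fingers measure 123 mm over their backs; the gripper's body (75 mm by 187 mm) begins 45 mm behind the grasp point.
Start: joints at [-1.259, 0.689, -0.195, 1.565, 0.157, 0.902, -0.215], TCP at [0.171, 0.601, 0.239] pointing down, gripper open.
Joint ranges: [-3.01, 3.01], [-0.46, 2.08], [-1.47, 1.51], [0.13, 2.56], [-1, 4.14], [0.04, 2.09], [-2.66, 2.66]. Speed limits (rad/s): [2.57, 2.57, 3.14, 3.14, 3.14, 3.14, 3.14].

INTERFACE

Orientations are given as a unit quaternion [x, y, z, w].
In Python, from plant import get_state, snapshot, finish_job, regions_of gives the robot as it stands.
- The arm moves only by the tool send_rows, never from a script. Its argument "series" is a list of rows, each an object of numbers: "grip": the opening, from 0 (shut) to 1 (fully open); "dx", "dy", "dz": the shift along the tool's x, y, z in mm; "turn": the turn about the tool's z in rad. A call has 1 to 20 rows; each row shifts and turns the commanded pose from where the row before left it, along the tool's axes as they then stand; what a row does not reach is not made up. A row lasts 1/10 s, in which the tool goes at most 50 mm and 8.59 degrees, less where a joint would pass 70% of its speed; a pose out of reach is approached as far as the arm can. A call is refused whole if a number of a shift passes 50 or a number of a turn 0.15, either way. A call with a gripper value outside its range is refused whole. The fingers move at their own pace and stop on an object; "force" is the grip in N (left out, the last holds). Time passes only in rows, so rows that do not move let the fingers close. It gives the time, the measured TCP pose, the force and the opening at its end, in the units of the state.
- get_state(): the state, without advancing time (a new reading comes with each control period).
- snapshot(name): name is "scene" or "top" or "wrist"; returns a dict with "img" (400x640x3 uint8, red, green, blue), "depth" (400x640 float32, m along the optical axis (not along the pixel's ray), 0 where there is no reading), "fov_y" (degrees; the focal length in pixels is half the picture's height over the tangent of half this angle, whatever the lens; pixels are square), "cx", "cy" (the principal point, pixels), "R" (3x3) and "t" (3): a world point X has camera coordinates R X + t. Camera axes: x right, y down, z forward; pixel columns grow to the right and rows downward; lengths in m; the calibration is good to about 2 mm. A picture is of the moment at which its call begins.
- finish_job(): hands the job in, once; it reports no verdict.
Trained networks look in a picture, given as the dict that the camera call returned (one of the last four; its "shot" number tells which), for a name from the list of things; names that differ only in an ending like _2 or _b are one class to them, and where a whole thing is asked for, a point or a joint stands for the part that bears it (a point fixed in the world has none). Each returns a list of dicts, best first, with "score" (0 to 1); they miss things now and then, are a little off and sometimes report something else, mostly with a low value. They report only what shows in the picture. A call takes as long as a camera call. They do not tell look-alikes from the thing itself.
- regions_of(picture, target): "pixels" (400x640 bool, what is visible of it) and "extent" ([left, top, right, bottom] in pixels, round what is visible of it).
The state is a dict: "clock": time; "q": joint angles; "qd": joint speeds; "joint_torque": joint torques, N m; "tool_pos": TCP position; "eef_rot": TCP orientation; "contact_force": force on the tool from outside, world axes, zero at the start; "moment": the same for the moment, N m; "opening": opening from 0.0 (shut) to 1.0 (fully open).
Only numpy, scipy, OpenCV 4.12 (cv2) and the standard library are available. Lean on these libraries where they do the work, as an engineer would, in place of code of your own. Each camera call takes 0.05 s, during which the arm holds its last target.

TASK

Check that the counter balance moves freely: with the fingertips, gently press the floor of the empty pan down until that pan is clearly lower than the pan with the brass weight, keep it there for about a second, then let it come back up and withdraw. Do not touch the weight or its pan, do not lift anything, and leave the ring, watch, loupe and mandrel where they are.

Things in the scene. Friction and masses are not known exactly. Their poses are not given: they have to be found in the camera images.
- balance: Fixed brass counter balance, at any yaw: base 300 x 100 mm, 44 mm high; two equal pans on stems above its ends, 105 mm from its centre. They keep level; as one sinks the other rises as much. Between them an upright dial plate with needle, 62 mm wide, 88 mm high. Origin: centre of the underside, on the counter; x along the base towards the empty pan, z up.
- empty_pan: Empty brass pan, the higher one: flat floor 70 mm across, 90 mm over its rim, rim 8 mm above the floor. Origin: centre of the floor's upper face, 103 mm above the counter at the start. Slides straight down, level with the other pan after 18 mm; takes 1.5 to 4 N for 30 mm, then a spring cushion under it gives about 1 N per mm up to a hard stop at 43 mm. Over 20 N is not gentle. Let go, it rises by itself.
- loaded_pan: The pan with the brass weight, the lower one at the start, same shape as the empty pan. Origin: centre of its floor's upper face, 67 mm above the counter at the start, 105 mm along -x of the balance.
- weight: Loose round brass weight, 38 mm in diameter, 44 mm tall with a small knob on top, 140 to 280 g, standing in the loaded pan near its middle. Origin: centre of its underside, z up.
- signet_ring: Loose gold signet ring lying flat on the counter beside the balance, 25 mm across, about 8 mm high. Origin: its centre, on the counter.
- pocket_watch: Loose silver pocket watch lying flat on the counter beside the balance, 48 mm in diameter, 13 mm thick, with a crown and bow reaching 41 mm from the centre. Origin: centre of its underside.
- loupe: Loose folding chrome loupe lying on the counter beside the balance, 61 mm long, 28 mm wide, 17 mm high. Origin: under the centre of its round lens.
- mandrel: Loose black ceramic ring mandrel standing upright on the counter beside the balance, a slim cone 150 mm tall on a 60 mm round foot. Origin: centre of the foot's underside.
Things that resemble listed ones, but are neither listed nor needed, are in the scene too. Of the things shaped like the weight, the brass one is meant.

How it is judged:
On the way:
1. the fingers press the empty pan until it is at least 8 mm lower than the loaded pan and keep it there (z of empty_pan in the frame of loaded_pan below -0.008 m and contact force between the fingers and empty_pan above 0.3 N), for 0.4 s.
At the end, for the whole second after the job is handed in: The empty pan is back up within 5 mm of its start and the loaded pan back down within 5 mm; the weight stands at rest in its pan, upright within 0.2 rad and within 26 mm of the middle; ring, watch, loupe and mandrel are within 10 mm of where they were (z of empty_pan in the frame of balance above 0.098 m and z of loaded_pan in the frame of balance below 0.072 m and linear speed of weight below 0.02 m/s and z of weight in the frame of loaded_pan between -0.006 and 0.006 m and horizontal distance between weight and loaded_pan below 0.026 m and angle between weight's own z axis and vertical below 0.2 rad and distance of each of signet_ring, pocket_watch, loupe, mandrel from where it was at the start of the episode below 0.01 m); the robot touches nothing.
It fails at once if the empty pan is pressed with more than 20 N (contact force between any of the fingers, the arm and empty_pan above 20 N).
It fails at once if the loaded pan or the weight is touched (contact force between any of the fingers, the arm and loaded_pan above 0.5 N or contact force between any of the fingers, the arm and weight above 0.5 N).
It fails at once if the weight is lifted, tipped or shaken off its place in the pan (not (z of weight in the frame of loaded_pan between -0.006 and 0.006 m and horizontal distance between weight and loaded_pan below 0.026 m and angle between weight's own z axis and vertical below 0.2 rad)).
It fails at once if the empty pan is pulled up (z of empty_pan in the frame of balance above 0.107 m).
It fails at once if ring, watch, loupe or mandrel is moved more than 10 mm or the mandrel tipped (not (distance of signet_ring from where it was at the start of the episode below 0.01 m) or not (distance of pocket_watch from where it was at the start of the episode below 0.01 m) or not (distance of loupe from where it was at the start of the episode below 0.01 m) or not (distance of mandrel from where it was at the start of the episode below 0.01 m) or angle between mandrel's own z axis and vertical above 0.2 rad).
It also fails if it takes over 35 s, if anything falls off the work surface, if the arm or the gripper's body presses on something with over 40 N, if the wrist force passes 120 N, or if a joint passes its speed limit or range.

## Working session

There is one attempt and no reset: what is moved stays moved. The work goes in short steps, Python scripts to look and compute and a tool call to move; the robot and the scene stay as the last step left them, time stands still between calls to the robot, and variables do not carry over. Pictures are saved under pics/ and viewed, and the job is handed in when it is done.

Besides the shell and the picture viewer there is one more tool, called by a JSON object that holds its "name" and its "arguments", one argument or row to a line. send_rows: Moves the arm, as the interface text tells. Its arguments: {"type":"object","properties":{"series":{"type":"array","items":{"type":"object","properties":{"grip":{"type":"number"},"dx":{"type":"number"},"dy":{"type":"number"},"dz":{"type":"number"},"turn":{"type":"number"}}}},"force":{"type":"number"}},"required":["series"]}

```bash
mkdir -p pics; cat > h.py <<'E'
import numpy as np, cv2
from plant import get_state, snapshot, finish_job, regions_of
def cloud(p):
    d=p["depth"]; f=200/np.tan(np.radians(p["fov_y"])/2)
    v,u=np.mgrid[:400,:640]
    c=np.stack([(u-p["cx"])/f*d,(v-p["cy"])/f*d,d],-1)
    return (c-np.array(p["t"]))@np.array(p["R"])
def proj(p,X):
    f=200/np.tan(np.radians(p["fov_y"])/2)
    c=np.array(p["R"])@np.array(X)+np.array(p["t"])
    return c[0]/c[2]*f+p["cx"],c[1]/c[2]*f+p["cy"]
def save(p,n): cv2.imwrite("pics/"+n,cv2.cvtColor(p["img"],cv2.COLOR_RGB2BGR))
E
python3 - <<'E'
from h import *
s=get_state(); print(s)
for n in ["top","scene"]:
    p=snapshot(n); save(p,n+"1.png"); W=cloud(p); np.savez(n+".npz",W=W,img=p["img"])
    print(n, -np.array(p["R"]).T@np.array(p["t"]))
    for t in ["balance","empty_pan","loaded_pan","weight","signet_ring","pocket_watch","loupe","mandrel"]:
        for r in regions_of(p,t)[:3]:
            m=r["pixels"]&(p["depth"]>0); w=W[m]
            if len(w): print(t,round(r["score"],2),np.round(r["extent"]),np.median(w,0).round(3),"ztop",np.percentile(w[:,2],98).round(3))
E
```

```text
{'clock': 0.0, 'q': array([-1.25918434,  0.68999573, -0.1944889 ,  1.56635268,  0.15732367,
        0.90249925, -0.21511847]), 'qd': array([ 0.0008639 ,  0.00131384,  0.00082874,  0.00084485, -0.0001189 ,
       -0.00028939, -0.0002113 ]), 'joint_torque': array([ 3.34314418e-04, -5.27560008e+01, -1.26711454e+00, -1.53432155e+01,
       -5.26886329e-02,  6.30713505e-03,  1.65959991e-04]), 'tool_pos': array([0.17129965, 0.60040225, 0.23789977]), 'eef_rot': array([ 1.38428807e-01,  9.90371949e-01, -9.30157734e-04, -4.48393722e-05]), 'contact_force': array([-0.58388007, -0.3321356 , -0.17449377]), 'moment': array([-0.01075325, -0.00573381,  0.0299102 ]), 'opening': 1.0006779749204613}
top [0.46043159 0.04686622 0.88884951]
balance 0.65 [234. 167. 397. 242.] [0.583 0.032 0.047] ztop 0.112
balance 0.32 [232. 179. 286. 229.] [0.578 0.125 0.105] ztop 0.113
empty_pan 0.92 [231. 179. 285. 230.] [0.578 0.125 0.105] ztop 0.113
weight 0.89 [413. 192. 436. 216.] [ 0.592 -0.188  0.028] ztop 0.045
weight 0.68 [366. 135. 384. 156.] [ 0.708 -0.101  0.028] ztop 0.046
weight 0.61 [364. 178. 383. 202.] [
[... 266 characters left out ...]
4  0.66811983]
balance 0.61 [236. 171. 420. 283.] [0.61  0.036 0.044] ztop 0.11
empty_pan 0.93 [366. 173. 423. 221.] [0.575 0.128 0.103] ztop 0.112
loaded_pan 0.76 [238. 207. 294. 255.] [ 0.609 -0.087  0.068] ztop 0.077
weight 0.94 [245. 294. 273. 325.] [ 0.721 -0.1    0.027] ztop 0.044
weight 0.7 [196. 235. 218. 264.] [ 0.603 -0.186  0.026] ztop 0.044
weight 0.58 [254. 213. 280. 242.] [ 0.615 -0.076  0.093] ztop 0.111
pocket_watch 0.67 [269. 179. 295. 202.] [ 0.479 -0.053  0.011] ztop 0.014
pocket_watch 0.23 [236. 209. 293. 255.] [ 0.61  -0.085  0.068] ztop 0.076
loupe 0.71 [352. 277. 390. 302.] [0.701 0.08  0.016] ztop 0.019
mandrel 0.83 [333. 126. 357. 192.] [0.469 0.067 0.024] ztop 0.149
```

View pics/top1.png

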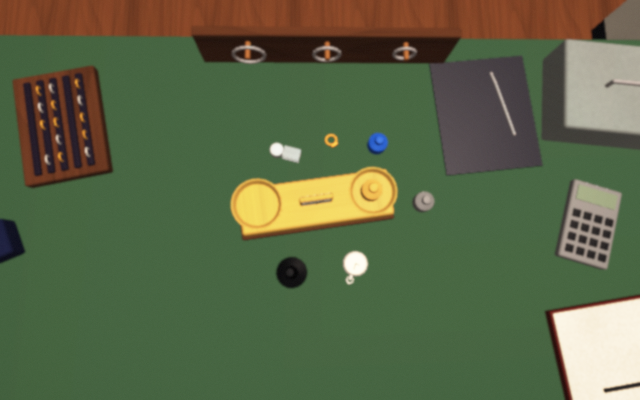

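View pics/scene1.png

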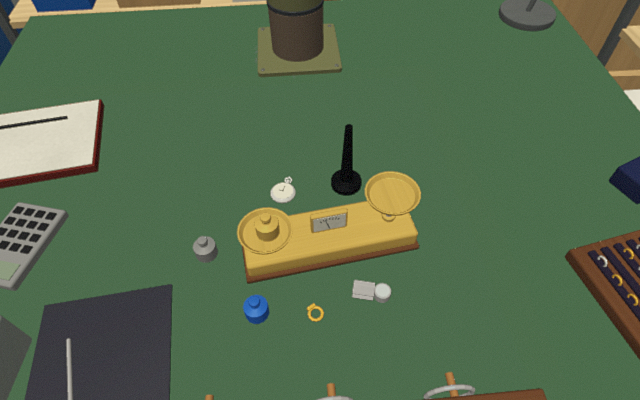

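```bash
python3 - <<'E'
from h import *
d=np.load("top.npz"); W=d["W"]
for n in ("top","scene"):
    W=np.load(n+".npz")["W"]
    # rim & floor of empty pan
    near=np.hypot(W[...,0]-.578,W[...,1]-.125)<.07
    rim=near&(W[...,2]>.1085)&(W[...,2]<.12); fl=near&(W[...,2]>.098)&(W[...,2]<.107)
    c,r=cv2.minEnclosingCircle(W[rim|fl][:,:2].astype(np.float32)); print(n,"pan",c,r,rim.sum(),fl.sum(),np.median(W[fl],0))
    near=np.hypot(W[...,0]-.605,W[...,1]+.08)<.07
    m=near&(W[...,2]>.06)&(W[...,2]<.08)
    c,r=cv2.minEnclosingCircle(W[m][:,:2].astype(np.float32)); print("loaded",c,r)
    m=(np.abs(W[...,1]-.02)<.06)&(np.abs(W[...,0]-.59)<.05)&(W[...,2]>.115)
    if m.sum(): print("plate",m.sum(),W[m].min(0),W[m].max(0))
    print("tall things", W[(W[...,2]>.12)&(W[...,0]>.3)&(W[...,1]<.3)].round(2)[::15])
im=cv2.imread("pics/top1.png")[130:300,210:450]; cv2.imwrite("pics/top1c.png",cv2.resize(im,None,fx=3,fy=3,interpolation=3))
E
```

```text
top pan (0.5774766206741333, 0.12480286508798599) 0.0447215810418129 433 1507 [0.5770989  0.12515834 0.10405083]
loaded (0.6068849563598633, -0.08326946198940277) 0.045174747705459595
tall things [[0.46 0.05 0.89]
 [0.46 0.05 0.89]
 [0.46 0.05 0.89]
 [0.46 0.05 0.89]
 [0.46 0.05 0.89]
 [0.46 0.05 0.89]
 [0.46 0.05 0.89]
 [0.46 0.05 0.89]
 [0.46 0.05 0.89]
 [0.46 0.05 0.89]
 [0.46 0.05 0.89]
 [0.46 0.05 0.89]
 [0.46 0.05 0.89]
 [0.46 0.05 0.89]
 [0.46 0.05 0.89]
 [0.46 0.05 0.89]
 [0.46 0.05 0.89]
 [0.46 0.05 0.89]
 [0.46 0.05 0.89]
 [0.46 0.05 0.89]
 [0.46 0.05 0.89]
 [0.46 0.05 0.89]
 [0.46 0.05 0.89]
 [0.46 0.05 0.89]
 [0.46 0.05 0.89]
 [0.46 0.05 0.89]
 [0.46 0.05 0.89]
 [0.46 0.05 0.89]
 [0.46 0.05 0.89]
 [0.46 0.05 0.89]
 [0.46 0.05 0.89]
 [0.46 0.05 0.89]
 [0.46 0.05 0.89]
 [0.46 0.05 0.89]
 [0.46 0.05 0.89]
 [0.46 0.05 0.89]
 [0.46 0.05 0.89]
 [0.46 0.05 0.89]
 [0.46 0.05 0.89]
 [0.46 0.05 0.89]
 [0.46 0.05 0.89]
 [0.46 0.05 0.89]
 [0.46 0.05 0.89]
 [0.46 0.05 0.89]
 [0.46 0.05 0.89]
 [0.46 0.05 0.89]
 [0.46 0.05 0.89]
 [0.46 0.05 0.89]
 [0.47 0.07 0.15]
 [0.46 0.05 0.89]
 [0.
[... 1684 characters left out ...]
 0.67]
 [ 1.02 -0.02  0.67]
 [ 1.02 -0.02  0.67]
 [ 1.02 -0.02  0.67]
 [ 1.02 -0.02  0.67]
 [ 1.02 -0.02  0.67]
 [ 1.02 -0.02  0.67]
 [ 1.02 -0.02  0.67]
 [ 1.02 -0.02  0.67]
 [ 1.02 -0.02  0.67]
 [ 1.02 -0.02  0.67]
 [ 1.02 -0.02  0.67]
 [ 1.02 -0.02  0.67]
 [ 1.02 -0.02  0.67]
 [ 1.02 -0.02  0.67]
 [ 1.02 -0.02  0.67]
 [ 1.02 -0.02  0.67]
 [ 1.02 -0.02  0.67]
 [ 1.02 -0.02  0.67]
 [ 1.02 -0.02  0.67]
 [ 1.02 -0.02  0.67]
 [ 1.02 -0.02  0.67]
 [ 1.02 -0.02  0.67]
 [ 1.02 -0.02  0.67]
 [ 1.02 -0.02  0.67]
 [ 1.02 -0.02  0.67]
 [ 1.02 -0.02  0.67]
 [ 1.02 -0.02  0.67]
 [ 1.02 -0.02  0.67]
 [ 1.02 -0.02  0.67]
 [ 1.02 -0.02  0.67]
 [ 1.02 -0.02  0.67]
 [ 1.02 -0.02  0.67]
 [ 1.02 -0.02  0.67]]
```

View pics/top1c.png

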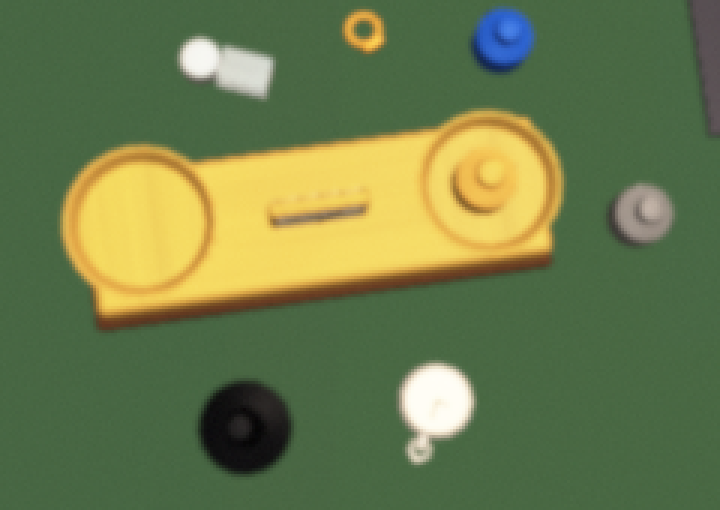

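The top view shows the empty pan at px (257,203). Three things are shaped like the weight:
- (373,190): yellow and standing in the loaded pan, so this is the brass one.
- (378,144): blue, on the counter.
- (424,202): grey, on the counter.

The crop confirms this. The empty pan's centre is about (0.578, 0.1255) with its floor at 0.103 and a radius of 45 mm, and the pans are 210 mm apart, so the sizes fit. The mandrel is at (0.46, 0.066), which the current yaw clears. First I move above the pan and shut the fingers.

{"name": "send_rows", "arguments": {
  "series": [
    {"dx": -13, "dy": -8.6, "dz": 0, "grip": 0},
    {"dx": -26, "dy": -17.3},
    {"dx": -26, "dy": -17.3},
    {"dx": -26, "dy": -17.3},
    {"dx": -26, "dy": -17.3},
    {"dx": -26, "dy": -17.3},
    {"dx": -26, "dy": -17.3},
    {"dx": -26, "dy": -17.3},
    {"dx": -26, "dy": -17.3},
    {"dx": -26, "dy": -17.3},
    {"dx": -26, "dy": -17.3},
    {"dx": -26, "dy": -17.3},
    {"dx": -26, "dy": -17.3},
    {"dx": -26, "dy": -17.3},
    {"dx": -26, "dy": -17.3},
    {"dx": -26, "dy": -17.3},
    {"dx": -26, "dy": -17.3},
    {"dx": -26, "dy": -17.3},
    {"dx": -26, "dy": -17.3},
    {"dx": -26, "dy": -17.3}
  ]
}}

```text
schema error: expected keys grip, dx, dy, dz, turn
```

{"name": "send_rows", "arguments": {
  "series": [
    {"dx": -13, "dy": -8.6},
    {"dx": 0},
    {"dx": 0},
    {"dx": 0}
  ]
}}

```text
schema error: expected keys grip, dx, dy, dz, turn
```

```bash
python3 - <<'E'
from h import *
from scipy.spatial.transform import Rotation as Ro
s=get_state(); R=Ro.from_quat(s["eef_rot"]).as_matrix(); print(s["clock"],s["tool_pos"],s["opening"],s["contact_force"],R.round(3).tolist())
print("to pan, tool mm",R.T@(np.array([.578,.1255,.118])-s["tool_pos"])*1000)
p=snapshot("scene"); save(p,"s2.png"); p=snapshot("wrist"); save(p,"w2.png")
W=cloud(p)
for r in regions_of(p,"empty_pan")[:2]:
    w=W[r["pixels"]&(p["depth"]>0)]; print(r["score"],r["extent"],cv2.minEnclosingCircle(w[(w[:,2]>.098)&(w[:,2]<.12)][:,:2].astype(np.float32)),np.median(w,0))
E
```

```text
0.9 [0.1713881  0.60107011 0.23877145] 1.0016504016172514 [-0.22158483  0.02143922 -0.70115222] [[-0.962, 0.274, 0.0], [0.274, 0.962, 0.0], [0.0, 0.0, -1.0]]
to pan, tool mm [-521.44672484 -345.83617986  120.73340445]
```

The call was refused because every row needs all five keys.

{"name": "send_rows", "arguments": {
  "series": [
    {"dx": -13, "dy": -8.6, "dz": 0, "turn": 0, "grip": 0},
    {"dx": -26, "dy": -17.3, "dz": 0, "turn": 0, "grip": 0},
    {"dx": -26, "dy": -17.3, "dz": 0, "turn": 0, "grip": 0},
    {"dx": -26, "dy": -17.3, "dz": 0, "turn": 0, "grip": 0},
    {"dx": -26, "dy": -17.3, "dz": 0, "turn": 0, "grip": 0},
    {"dx": -26, "dy": -17.3, "dz": 0, "turn": 0, "grip": 0},
    {"dx": -26, "dy": -17.3, "dz": 0, "turn": 0, "grip": 0},
    {"dx": -26, "dy": -17.3, "dz": 0, "turn": 0, "grip": 0},
    {"dx": -26, "dy": -17.3, "dz": 0, "turn": 0, "grip": 0},
    {"dx": -26, "dy": -17.3, "dz": 0, "turn": 0, "grip": 0},
    {"dx": -26, "dy": -17.3, "dz": 0, "turn": 0, "grip": 0},
    {"dx": -26, "dy": -17.3, "dz": 0, "turn": 0, "grip": 0},
    {"dx": -26, "dy": -17.3, "dz": 0, "turn": 0, "grip": 0},
    {"dx": -26, "dy": -17.3, "dz": 0, "turn": 0, "grip": 0},
    {"dx": -26, "dy": -17.3, "dz": 0, "turn": 0, "grip": 0},
    {"dx": -26, "dy": -17.3, "dz": 0, "turn": 0, "grip": 0},
    {"dx": -26, "dy": -17.3, "dz": 0, "turn": 0, "grip": 0},
    {"dx": -26, "dy": -17.3, "dz": 0, "turn": 0, "grip": 0},
    {"dx": -26, "dy": -17.3, "dz": 0, "turn": 0, "grip": 0},
    {"dx": -26, "dy": -17.3, "dz": 0, "turn": 0, "grip": 0}
  ]
}}

```text
clock: 3.05
tool_pos: [0.5669, 0.135, 0.2388]
eef_rot: [0.139, 0.99, -0.0, -0.0]
contact_force: [0.9, 1.2, 0.2]
opening: 0.001
```

{"name": "send_rows", "arguments": {
  "series": [
    {"dx": -13, "dy": -8.6, "dz": 0, "turn": 0, "grip": 0},
    {"dx": 0, "dy": 0, "dz": 0, "turn": 0, "grip": 0},
    {"dx": 0, "dy": 0, "dz": 0, "turn": 0, "grip": 0},
    {"dx": 0, "dy": 0, "dz": 0, "turn": 0, "grip": 0}
  ]
}}

```text
clock: 3.45
tool_pos: [0.5753, 0.1279, 0.2388]
eef_rot: [0.137, 0.991, 0.001, -0.001]
contact_force: [-0.1, 0.3, 0.2]
opening: 0.002
```

```bash
python3 - <<'E'
from h import *
from scipy.spatial.transform import Rotation as Ro
s=get_state(); R=Ro.from_quat(s["eef_rot"]).as_matrix(); print(s["clock"],s["tool_pos"],s["opening"],s["contact_force"],R.round(3).tolist())
print("to pan, tool mm",R.T@(np.array([.578,.1255,.118])-s["tool_pos"])*1000)
p=snapshot("scene"); save(p,"s2.png"); p=snapshot("wrist"); save(p,"w2.png")
W=cloud(p)
for r in regions_of(p,"empty_pan")[:2]:
    w=W[r["pixels"]&(p["depth"]>0)]; print(r["score"],r["extent"],cv2.minEnclosingCircle(w[(w[:,2]>.098)&(w[:,2]<.12)][:,:2].astype(np.float32)),np.median(w,0))
E
```

```text
3.45 [0.57530398 0.12785032 0.23879319] 0.001617841135923614 [-0.12664002  0.33415092  0.17850245] [[-0.962, 0.271, -0.001], [0.271, 0.962, 0.001], [0.001, 0.001, -1.0]]
to pan, tool mm [ -3.38360342  -1.64298414 120.78757624]
0.74 [265.6, 140.4, 373.5, 247.1] ((0.5767636895179749, 0.1272793859243393), 0.04474853351712227) [0.57630661 0.12752918 0.10264182]
```

View pics/s2.png

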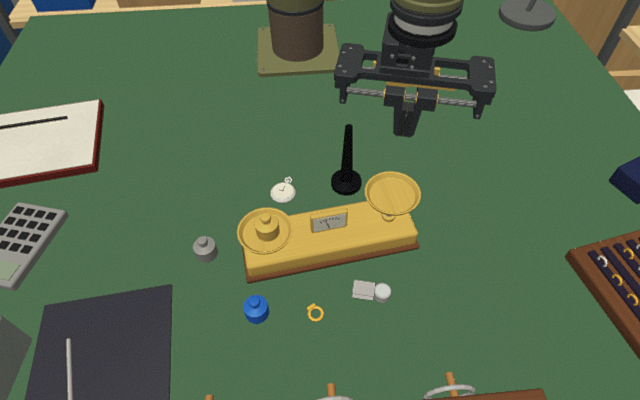

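View pics/w2.png

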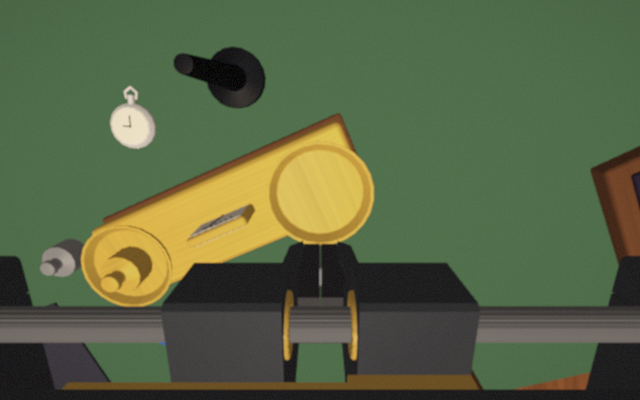

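The fingers are shut above the empty pan: wrist px (320,193), and the wrist and scene fits agree within 2 mm. Nothing else lies under the gripper. The mandrel at wrist px (235,77) is well clear. I descend to just above the rim.

{"name": "send_rows", "arguments": {
  "series": [
    {"dx": -2, "dy": -1, "dz": 8, "turn": 0, "grip": 0},
    {"dx": 0, "dy": 0, "dz": 16, "turn": 0, "grip": 0},
    {"dx": 0, "dy": 0, "dz": 16, "turn": 0, "grip": 0},
    {"dx": 0, "dy": 0, "dz": 16, "turn": 0, "grip": 0},
    {"dx": 0, "dy": 0, "dz": 16, "turn": 0, "grip": 0},
    {"dx": 0, "dy": 0, "dz": 16, "turn": 0, "grip": 0},
    {"dx": 0, "dy": 0, "dz": 16, "turn": 0, "grip": 0},
    {"dx": 0, "dy": 0, "dz": 8, "turn": 0, "grip": 0},
    {"dx": 0, "dy": 0, "dz": 4, "turn": 0, "grip": 0},
    {"dx": 0, "dy": 0, "dz": 0, "turn": 0, "grip": 0},
    {"dx": 0, "dy": 0, "dz": 0, "turn": 0, "grip": 0}
  ]
}}

```text
clock: 4.7
tool_pos: [0.5786, 0.1245, 0.1232]
eef_rot: [0.138, 0.99, 0.0, 0.0]
contact_force: [0.2, 0.4, 0.4]
opening: 0.003
```

```bash
python3 - <<'E'
from h import *
s=get_state(); print(s["clock"],s["tool_pos"],s["contact_force"])
p=snapshot("scene"); save(p,"s3.png"); im=cv2.imread("pics/s3.png")[60:320,180:480]; cv2.imwrite("pics/s3c.png",cv2.resize(im,None,fx=2.2,fy=2.2))
E
```

```text
4.7 [0.57864244 0.1244982  0.1232235 ] [0.20274673 0.35923428 0.42752103]
```

View pics/s3c.png

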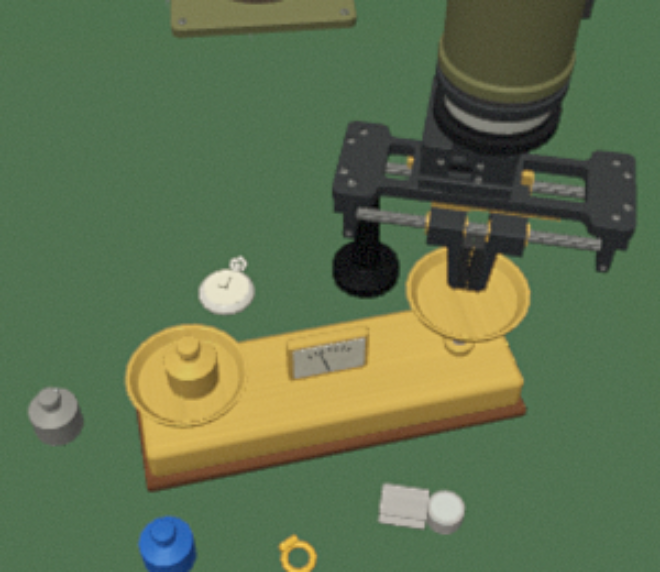

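The fingertips are 20 mm above the middle of the pan floor, and the mandrel stands behind the gripper by about 5 cm. I now press slowly in two stages.

{"name": "send_rows", "arguments": {
  "series": [
    {"dx": 0, "dy": 0, "dz": 4, "turn": 0, "grip": 0},
    {"dx": 0, "dy": 0, "dz": 4, "turn": 0, "grip": 0},
    {"dx": 0, "dy": 0, "dz": 4, "turn": 0, "grip": 0},
    {"dx": 0, "dy": 0, "dz": 2, "turn": 0, "grip": 0},
    {"dx": 0, "dy": 0, "dz": 2, "turn": 0, "grip": 0},
    {"dx": 0, "dy": 0, "dz": 2, "turn": 0, "grip": 0},
    {"dx": 0, "dy": 0, "dz": 2, "turn": 0, "grip": 0},
    {"dx": 0, "dy": 0, "dz": 2, "turn": 0, "grip": 0},
    {"dx": 0, "dy": 0, "dz": 2, "turn": 0, "grip": 0},
    {"dx": 0, "dy": 0, "dz": 2, "turn": 0, "grip": 0},
    {"dx": 0, "dy": 0, "dz": 2, "turn": 0, "grip": 0},
    {"dx": 0, "dy": 0, "dz": 2, "turn": 0, "grip": 0},
    {"dx": 0, "dy": 0, "dz": 2, "turn": 0, "grip": 0},
    {"dx": 0, "dy": 0, "dz": 0, "turn": 0, "grip": 0}
  ]
}}

```text
clock: 6.15
tool_pos: [0.5783, 0.1244, 0.0904]
eef_rot: [0.138, 0.99, 0.0, -0.0]
contact_force: [0.3, 0.1, 1.4]
opening: 0.005
```

{"name": "send_rows", "arguments": {
  "series": [
    {"dx": 0, "dy": 0, "dz": 2, "turn": 0, "grip": 0},
    {"dx": 0, "dy": 0, "dz": 2, "turn": 0, "grip": 0},
    {"dx": 0, "dy": 0, "dz": 2, "turn": 0, "grip": 0},
    {"dx": 0, "dy": 0, "dz": 2, "turn": 0, "grip": 0},
    {"dx": 0, "dy": 0, "dz": 2, "turn": 0, "grip": 0},
    {"dx": 0, "dy": 0, "dz": 2, "turn": 0, "grip": 0},
    {"dx": 0, "dy": 0, "dz": 2, "turn": 0, "grip": 0},
    {"dx": 0, "dy": 0, "dz": 0, "turn": 0, "grip": 0},
    {"dx": 0, "dy": 0, "dz": 0, "turn": 0, "grip": 0},
    {"dx": 0, "dy": 0, "dz": 0, "turn": 0, "grip": 0}
  ]
}}

```text
clock: 7.15
tool_pos: [0.5783, 0.1243, 0.0767]
eef_rot: [0.138, 0.99, 0.0, 0.0]
contact_force: [-0.9, 0.9, 1.5]
opening: 0.001
```

```bash
python3 - <<'E'
from h import *
s=get_state(); print(s["clock"],s["tool_pos"],s["contact_force"])
p=snapshot("scene"); save(p,"s4.png"); W=cloud(p); im=cv2.imread("pics/s4.png")[60:320,180:480]; cv2.imwrite("pics/s4c.png",cv2.resize(im,None,fx=2.2,fy=2.2))
for c,n in (((.577,.126),"E"),((.607,-.083),"L")):
    r=np.hypot(W[...,0]-c[0],W[...,1]-c[1]); 
    m=(r<.033)&(r>.024)&(W[...,2]>.055)&(W[...,2]<.11)
    print(n,np.percentile(W[m][:,2],[10,25,50,75,90]),m.sum())
E
```

```text
7.15 [0.57828338 0.12434984 0.07673139] [-0.92213347  0.93451911  1.53276544]
E [0.07487741 0.0753918  0.0759977  0.07662775 0.07733444] 362
L [0.09218542 0.09287731 0.09351525 0.09403976 0.09461533] 413
```

View pics/s4c.png

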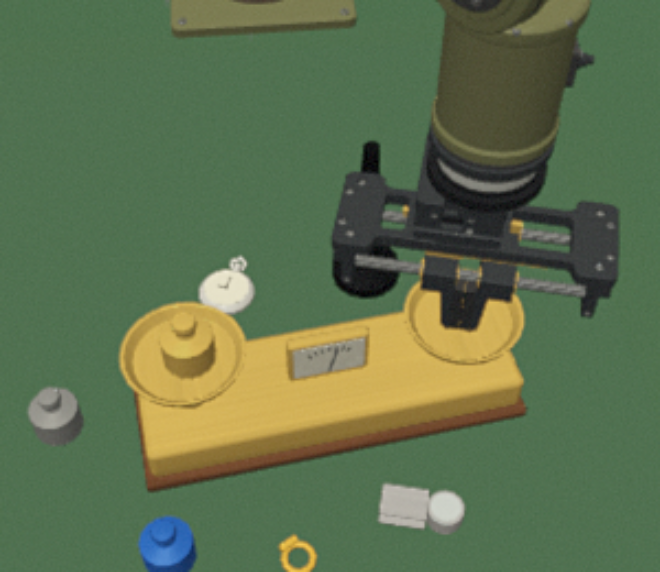

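The empty pan (crop px 463,325) is at 0.076 and the loaded pan (183,355) at 0.0935, so it is 17 mm lower, and the dial needle has swung over. The weight is upright. I hold for another second, then rise slowly so the pan follows.

{"name": "send_rows", "arguments": {
  "series": [
    {"dx": 0, "dy": 0, "dz": 0, "turn": 0, "grip": 0},
    {"dx": 0, "dy": 0, "dz": 0, "turn": 0, "grip": 0},
    {"dx": 0, "dy": 0, "dz": 0, "turn": 0, "grip": 0},
    {"dx": 0, "dy": 0, "dz": 0, "turn": 0, "grip": 0},
    {"dx": 0, "dy": 0, "dz": 0, "turn": 0, "grip": 0},
    {"dx": 0, "dy": 0, "dz": 0, "turn": 0, "grip": 0},
    {"dx": 0, "dy": 0, "dz": 0, "turn": 0, "grip": 0},
    {"dx": 0, "dy": 0, "dz": 0, "turn": 0, "grip": 0},
    {"dx": 0, "dy": 0, "dz": -2, "turn": 0, "grip": 0},
    {"dx": 0, "dy": 0, "dz": -2, "turn": 0, "grip": 0},
    {"dx": 0, "dy": 0, "dz": -2, "turn": 0, "grip": 0},
    {"dx": 0, "dy": 0, "dz": -2, "turn": 0, "grip": 0},
    {"dx": 0, "dy": 0, "dz": -2, "turn": 0, "grip": 0},
    {"dx": 0, "dy": 0, "dz": -2, "turn": 0, "grip": 0},
    {"dx": 0, "dy": 0, "dz": -2, "turn": 0, "grip": 0},
    {"dx": 0, "dy": 0, "dz": -2, "turn": 0, "grip": 0},
    {"dx": 0, "dy": 0, "dz": -2, "turn": 0, "grip": 0},
    {"dx": 0, "dy": 0, "dz": -2, "turn": 0, "grip": 0},
    {"dx": 0, "dy": 0, "dz": -2, "turn": 0, "grip": 0},
    {"dx": 0, "dy": 0, "dz": -2, "turn": 0, "grip": 0}
  ]
}}

```text
clock: 9.2
tool_pos: [0.5782, 0.1243, 0.1009]
eef_rot: [0.138, 0.99, 0.0, -0.0]
contact_force: [0.2, -0.5, 1.7]
opening: 0.002
```

{"name": "send_rows", "arguments": {
  "series": [
    {"dx": 0, "dy": 0, "dz": -1, "turn": 0, "grip": 0},
    {"dx": 0, "dy": 0, "dz": -1, "turn": 0, "grip": 0},
    {"dx": 0, "dy": 0, "dz": -1, "turn": 0, "grip": 0},
    {"dx": 0, "dy": 0, "dz": -1, "turn": 0, "grip": 0},
    {"dx": 0, "dy": 0, "dz": -2, "turn": 0, "grip": 0},
    {"dx": 0, "dy": 0, "dz": -4, "turn": 0, "grip": 0},
    {"dx": 0, "dy": 0, "dz": -8, "turn": 0, "grip": 0},
    {"dx": 0, "dy": 0, "dz": -15, "turn": 0, "grip": 0},
    {"dx": 0, "dy": 0, "dz": -15, "turn": 0, "grip": 0},
    {"dx": 0, "dy": 0, "dz": -15, "turn": 0, "grip": 0},
    {"dx": 0, "dy": 0, "dz": -15, "turn": 0, "grip": 0},
    {"dx": 0, "dy": 0, "dz": -15, "turn": 0, "grip": 0},
    {"dx": 0, "dy": 0, "dz": -15, "turn": 0, "grip": 0},
    {"dx": 0, "dy": 0, "dz": -8, "turn": 0, "grip": 0},
    {"dx": 0, "dy": 0, "dz": 0, "turn": 0, "grip": 0},
    {"dx": 0, "dy": 0, "dz": 0, "turn": 0, "grip": 0},
    {"dx": 0, "dy": 0, "dz": 0, "turn": 0, "grip": 0}
  ]
}}

```text
clock: 10.9
tool_pos: [0.5777, 0.1241, 0.216]
eef_rot: [0.138, 0.99, -0.0, -0.001]
contact_force: [0.6, -0.6, -0.4]
opening: 0.006
```

```bash
python3 - <<'E'
from h import *
s=get_state(); print(s["clock"],s["tool_pos"],s["contact_force"])
p=snapshot("scene"); save(p,"s5.png"); W=cloud(p); im=cv2.imread("pics/s5.png")[60:320,180:480]; cv2.imwrite("pics/s5c.png",cv2.resize(im,None,fx=2.2,fy=2.2))
for c,n in (((.577,.126),"E"),((.607,-.083),"L")):
    r=np.hypot(W[...,0]-c[0],W[...,1]-c[1]); 
    m=(r<.033)&(r>.024)&(W[...,2]>.055)&(W[...,2]<.11)
    print(n,np.percentile(W[m][:,2],[10,50,90]),m.sum())
a=np.load("scene.npz")
for t in ["weight","signet_ring","pocket_watch","loupe","mandrel"]:
    for r in regions_of(p,t)[:3]:
        print(t,round(r["score"],2),r["extent"],np.median(W[r["pixels"]&(p["depth"]>0)],0).round(3))
E
```

```text
10.9 [0.5777157  0.12414295 0.21595309] [ 0.64582149 -0.64391362 -0.3723365 ]
E [0.10141942 0.10279667 0.10409374] 483
L [0.06548334 0.06677275 0.06821177] 403
weight 0.97 [243.0, 297.7, 270.3, 323.1] [ 0.721 -0.101  0.027]
weight 0.88 [193.7, 237.6, 214.7, 262.7] [ 0.603 -0.186  0.026]
weight 0.7 [256.9, 212.6, 280.8, 242.0] [ 0.615 -0.076  0.093]
signet_ring 0.65 [307.4, 306.8, 323.9, 321.9] [ 0.721 -0.012  0.004]
pocket_watch 0.87 [273.2, 182.4, 295.1, 200.9] [ 0.479 -0.053  0.011]
loupe 0.88 [352.5, 281.8, 389.6, 300.3] [0.701 0.08  0.016]
mandrel 0.89 [330.8, 126.5, 360.3, 192.5] [0.469 0.067 0.026]
```

View pics/s5c.png

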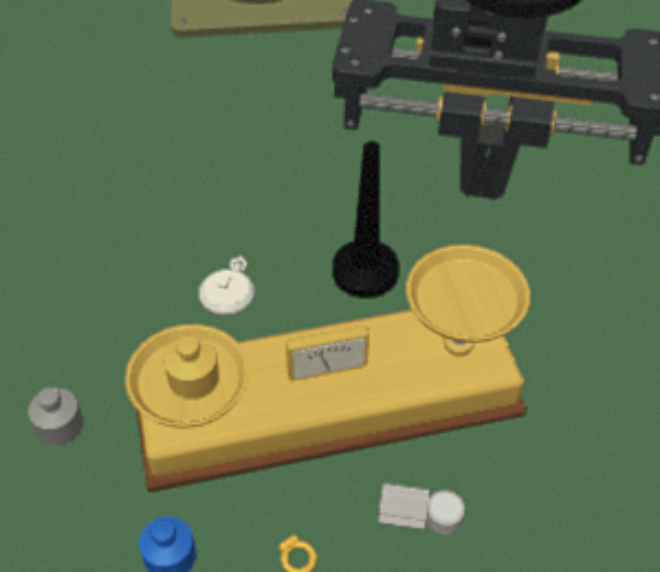

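The pans are back at 0.103 and 0.067, the weight is upright, nothing has moved and the arm is clear.

```bash
python3 -c "
from plant import finish_job; print(finish_job())"
```

```text
the job is handed in; nothing more can be done
None
```

The balance moves freely, and I handed the job in at about 11 s of the 35 s allowed; no verdict was reported.

- **Press:** With shut fingers I pressed the middle of the empty pan's floor to 0.076 m, while the loaded pan rose to 0.0935 m. That put the empty pan about 17 mm lower. I held it there for about a second. The wrist force readings were about 1.5 N, well under the 20 N limit.
- **Release:** I raised the fingers slowly so the pan came back up with them, then withdrew to 0.216 m.
- **Last checks:** The pans are back at 0.103 m and 0.067 m, as at the start. The brass weight stands upright in place. The watch, loupe and mandrel measure the same positions as before (within 2 mm).
- **Weak spot:** The networks did not find the ring in the first pictures, so I compared it only by eye. It looks unmoved, and the arm never went near it.
- **Refused call:** My first move call was refused over its format. Apart from that, no check failed or disagreed.

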